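Hang the seedling tray level on the sprung peg

TASK

Hang the green seedling tray, with its three pots left in their cells, on the steel peg of the white stand by the one hole of its panel that makes it hang level. Feel for the peg gently, push the panel on past the upturned tip against the red sprung keeper, let it down so that it hangs freely behind the tip and let go. Never press the tray hard against the stand (keep it under 15 N), keep the pots in their cells and leave the other things on the sill where they are.

Things in the scene. Friction and masses are not known exactly. Their poses are not given: they have to be found in the camera images.
- tray: Green plastic seedling tray, 150 g, symmetric, upright on the sill; origin: centre of its underside. 50 mm along x, 144 mm along y; three square cells (44 mm inside, floor 3 mm, walls 43 mm high) in a row at y = -47, 0, +47 mm. Above their middle an upright panel on two end struts, pierced by five holes in a row (hole1 to hole5); it may go onto the peg either face first.
- panel_top (a point): Middle of the top edge of the tray's panel, 165 mm above the tray's underside. The panel is 10 mm thick (x = -5 to +5 mm), 144 mm long along y and spans z = 80 to 165 mm. Above the holes (z = 129 to 165 mm) it is plain: the place to grip from above.
- hole1 (a point): Centre of hole 1 of the tray's panel: y = -46 mm, z = 121 mm in the tray's frame; the hole runs through along x, 13 mm wide (y), 16 mm tall (z = 113 to 129 mm).
- hole2 (a point): Centre of hole 2 of the tray's panel: y = -23 mm, z = 121 mm in the tray's frame; the hole runs through along x, 13 mm wide (y), 16 mm tall (z = 113 to 129 mm).
- hole3 (a point): Centre of hole 3 of the tray's panel: y = 0 mm, z = 121 mm in the tray's frame; the hole runs through along x, 13 mm wide (y), 16 mm tall (z = 113 to 129 mm).
- hole4 (a point): Centre of hole 4 of the tray's panel: y = 23 mm, z = 121 mm in the tray's frame; the hole runs through along x, 13 mm wide (y), 16 mm tall (z = 113 to 129 mm).
- hole5 (a point): Centre of hole 5 of the tray's panel: y = 46 mm, z = 121 mm in the tray's frame; the hole runs through along x, 13 mm wide (y), 16 mm tall (z = 113 to 129 mm).
- stone_pot: Blue stoneware pot with a white rim band and brown top, 220 g, 39 mm across, 52 mm tall, standing in one of the tray's three cells (which one differs). Origin: centre of its underside, 3 mm above the tray's underside.
- light_pot_a: Orange plastic pot with a black top, 20 g, same size as the stoneware pot, in another cell. Origin: centre of its underside.
- light_pot_b: Orange plastic pot with a black top, 20 g, same size, in the remaining cell. Origin: centre of its underside.
- stand: White steel stand fixed to the sill. Origin: on the sill, straight below the place on the peg where the panel's middle hangs. Base plate x = -45 to +105 mm, y = -60 to +60 mm, 10 mm thick. Post x = 72 to 88 mm, 22 mm wide, with the peg's clamp block up to 205 mm high. The peg points from the post along the stand's -x, level, at y = 0.
- peg_end (a point): On the peg's line (y = 0) at the very end of the peg, stand x = -13 mm, drawn at the mid height of 175 mm. The REAL axis of the peg is clamped anywhere from 157 to 193 mm above the sill, differs every time and is not measured: feel for it (or look). Peg 8 mm thick, rigid; its last 8 mm (x = -13 to -5 mm) are a square-cut upturned tip, 8 mm wide, reaching 7.5 mm above and 4 mm below the axis.
- seat (a point): On the peg's line at stand x = 0, mid height 175 mm (real height as for peg_end). Here the panel hangs between the upturned tip and the red keeper, the upper edge of its hole lying on the peg, the tray's origin 125 mm below the peg's axis.
- keeper (a joint): Travel in m of the red keeper, a plastic disc 20 mm in diameter and 6 mm thick sliding on the peg, towards the post (0 = free, its front at stand x = 1 mm; 0.020 = stop). A spring pushes it towards the tip: 1.1 N at 0, plus 180 N/m. With the panel hanging behind the tip it is held pushed back by about 4 mm.
- opener: Chrome bottle opener lying flat, about 125 x 36 x 5 mm. Bystander. Origin near its middle, underside.
- spoon_rest: Glazed white ceramic spoon rest, dish 92 mm across with a stub 88 mm out, 13 mm high. Bystander. Origin: centre of the dish's underside.
- clothes_peg: Lime plastic clothes peg, 75 x 10 x 16 mm. Bystander. Origin: centre of its underside.
- strainer: Steel sink strainer basket, about 72 mm across, 34 mm high. Bystander. Origin: centre of its underside.
- mug: Blue ceramic mug, 80 mm across, 95 mm tall. Bystander. Origin: centre of its underside.
- caddy: Red tea caddy with a hinged lid, 110 x 150 x 85 mm plus a knob on the lid, fixed. Bystander. Origin: centre of its underside.
There are look-alikes about, which are no part of the job. Of the things that look like the tray, take the one that is farthest to the robot's left at the start.

How it is judged:
On the way, in this order (a step that is already met when the one before it is completed fails the run):
1. the tray is lifted clear of the sill (height (world z) of tray above 0.02 m and contact force between tray and stand below 0.05 N), for 0.2 s.
2. its panel is on the peg, pushing the sprung keeper back (value of joint keeper above 0.0025 m and contact force between tray and stand above 0.3 N and x of tray in the frame of stand above -0.016 m and angle between tray's own z axis and vertical below 0.3 rad), for 0.1 s.
At the end, for the whole second after the job is handed in: Hangs by a hole, level within 0.10 rad, borne by the stand (>2 N); tray origin vs stand origin: 28-72 mm up, x within 16 mm, y within 60 mm; keeper pushed back >2.5 mm; at rest (<0.02 m/s, <0.15 rad/s); pots in their cells (origins -5 to 20 mm above the tray's) (angle between tray's own z axis and vertical below 0.1 rad and z of tray in the frame of stand between 0.028 and 0.072 m and x of tray in the frame of stand between -0.016 and 0.016 m and y of tray in the frame of stand between -0.06 and 0.06 m and contact force between tray and stand above 2 N and value of joint keeper above 0.0025 m and linear speed of tray below 0.02 m/s and angular speed of tray below 0.15 rad/s and z of stone_pot in the frame of tray between -0.005 and 0.02 m and z of light_pot_a in the frame of tray between -0.005 and 0.02 m and z of light_pot_b in the frame of tray between -0.005 and 0.02 m); the robot touches nothing.
It fails at once if the tray pressed against the stand with more than 15 N (contact force between tray and stand above 15 N).
It fails at once if a pot lifted out of its cell (z of any of stone_pot, light_pot_a, light_pot_b in the frame of tray above 0.035 m).
It fails at once if a bystander moved more than 20 mm (distance of any of opener, spoon_rest, clothes_peg, strainer, mug from where it was at the start of the episode above 0.02 m).
It also fails if it takes over 67 s, if anything falls off the work surface, if the arm or the gripper's body presses on something with over 40 N, if the wrist force passes 120 N, or if a joint passes its speed limit or range.

ROBOT

A 6-joint arm with a two-finger parallel gripper is mounted at the origin on the work surface. World frame = base frame: x ahead of the robot, y to its left, z up, the work surface at z = 0. Lengths are in m, angles in rad, forces in N, time in s.
With the tool pointing down it reaches from about 0.35 to 0.875 m from the base axis. Payload 4.2 kg.
Tool frame: the origin (TCP) lies on the centre line of the jaws, within the pads' length; the fingertips stand 8 mm ahead of it and the grasp point (between the pads) lies 11 mm behind it; z points along the fingers, y is the line along which they close (so a half turn about z gives the same grasp; the last joint's range is limited). The gripper opens to 87 mm and grips with 3 to 60 N. Pads are 19 mm wide; open, the fingers measure 117 mm over their backs; the gripper's body (75 mm by 190 mm) begins 51 mm behind the grasp point.
Start: joints at [-1.012, 0.385, 0.008, 0, -1.194, -0.259], TCP at [0.185, -0.597, 0.231] pointing down, gripper open.
Joint ranges: [-3.14, 3.14], [-1.21, 2.06], [-1.07, 1.41], [-3.16, 2.05], [-2.99, -0.16], [-3.1, 3.1]. Speed limits (rad/s): [2.79, 2.79, 3.14, 3.14, 3.14, 3.14].

INTERFACE

Orientations are given as a rotation vector (axis times angle).
In Python, from bench import robot gives the robot as it stands.
- The arm moves only by the tool drive_tool, never from a script. Its arguments are lists of equal length, an entry for each row: "hand": the finger opening in mm, from 0 to 87; "slide": the shift along the tool's x, y, z in mm, a list of three; "twist": the turn about the tool's z in degrees. In form: {"hand": [hand, ...], "slide": [[x, y, z], ...], "twist": [twist, ...]}. A call has exactly 5 rows; each row shifts and turns the commanded pose from where the row before left it, along the tool's axes as they then stand; what a row does not reach is not made up. A row lasts 1/10 s, in which the tool goes at most 50 mm and 8.59 degrees, less where a joint would pass 70% of its speed; a pose out of reach is approached as far as the arm can. A call with a gripper value outside its range is refused whole. The fingers move at their own pace and stop on an object; the grip force is fixed at half the most. Time passes only in rows, so rows that do not move let the fingers close, or fill a call up. It gives the time, the measured TCP pose, the force, the opening and the grip force at its end, in the units of the state.
- robot.sense(): the state, without advancing time (a new reading comes with each control period).
- robot.read_camera(name): name is "side" or "top"; returns the picture (384x512x3 uint8, blue, green, red); there is no depth.
- robot.get_calibration(name): a dict with "camera_matrix" (3x3 intrinsics, pixels), "eye" and "orientation" of the camera in the world. Camera axes: x right, y down, z forward; pixel columns grow to the right and rows downward; lengths in m; the calibration is good to about 2 mm. A picture is of the moment at which its call begins. get_calibration takes no time and is no camera call.
- robot.finish_job(): hands the job in; it is judged then, once.
The state is a dict: "time_s": time; "joints": joint angles; "qd": joint speeds; "tau": joint torques, N m; "ee_pos": TCP position; "ee_rot": TCP orientation; "contact_force": force on the tool from outside, world axes, zero at the start; "torque": the same for the moment, N m; "finger_gap": finger opening in m; "grasp_force": force on a finger pad.
Only numpy, scipy, OpenCV 4.12 (cv2) and the standard library are available. Lean on these libraries where they do the work, as an engineer would, in place of code of your own. Each camera call takes 0.05 s, during which the arm holds its last target. There are 200 camera calls.

## Working session

There is one attempt and no reset: what is moved stays moved. The work goes in short steps, Python scripts to look and compute and a tool call to move; the robot and the scene stay as the last step left them, time stands still between calls to the robot, and variables do not carry over. Pictures are saved under pics/ and viewed, at most 10 in all, crops included, and the job is handed in when it is done.

Besides the shell and the picture viewer there is one more tool, called after "Request:" as name(argument=value, ...), one argument or row to a line, values as JSON. drive_tool: Moves the arm, as the interface text tells. Its arguments: {"type":"object","properties":{"hand":{"type":"array"},"slide":{"type":"array"},"twist":{"type":"array"}},"required":["hand","slide","twist"]}

```bash
mkdir -p pics; python3 - <<'E'
from bench import robot
import cv2,numpy as np
np.set_printoptions(precision=4,suppress=True)
for n in("top","side"):
    im=robot.read_camera(n);cv2.imwrite(f"pics/{n}0.png",im);c=robot.get_calibration(n);print(n,c)
s=robot.sense();print(s)
E
```

```text
top {'camera_matrix': array([[410.8061,   0.    , 255.0845],
       [  0.    , 410.8061, 187.8271],
       [  0.    ,   0.    ,   1.    ]]), 'eye': array([ 0.3659, -0.0246,  1.3141]), 'orientation': array([-2.116 ,  2.1634, -0.1461])}
side {'camera_matrix': array([[468.6532,   0.    , 258.8381],
       [  0.    , 468.6532, 187.9201],
       [  0.    ,   0.    ,   1.    ]]), 'eye': array([0.2794, 1.2419, 0.8405]), 'orientation': array([-0.2712,  2.6394, -1.5213])}
{'time_s': 0.1, 'joints': array([-1.0124,  0.3855,  0.0068, -0.0004, -1.194 , -0.2586]), 'qd': array([-0.0006, -0.0015,  0.0039,  0.0018,  0.0006,  0.0005]), 'tau': array([ -0.0002, -39.169 ,  18.7933,   4.232 ,   0.0134,  -0.0001]), 'ee_pos': array([ 0.1844, -0.5966,  0.2296]), 'ee_rot': array([ 0.4689, -3.106 , -0.003 ]), 'contact_force': array([-0.1807,  0.3218,  0.5244]), 'torque': array([-0.0201, -0.0298,  0.0256]), 'grasp_force': 0.0, 'finger_gap': 0.08705918854444433}
```

View pics/top0.png

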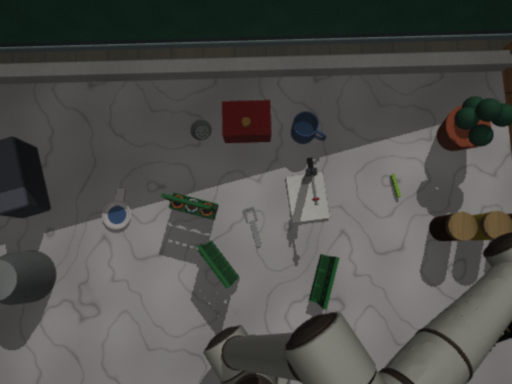

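View pics/side0.png

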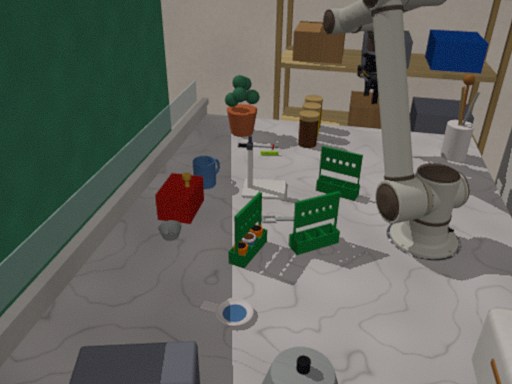

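Candidates for the tray: (190,205), (218,264) and (323,280) in the top picture. The leftmost, at (190,205), also holds the pots. Checking it and the stand in one crop.

```bash
cat > h.py <<'E'
import cv2,numpy as np
from scipy.spatial.transform import Rotation as R
from bench import robot
np.set_printoptions(precision=4,suppress=True)
def ray(n,p):
    c=robot.get_calibration(n);K=np.array(c["camera_matrix"]);
    d=R.from_rotvec(c["orientation"]).as_matrix()@np.linalg.solve(K,[p[0],p[1],1.]);return np.array(c["eye"]),d/np.linalg.norm(d)
def plane(n,p,z):
    e,d=ray(n,p);return e+d*(z-e[2])/d[2]
def tri(a,b):
    e1,d1=ray("top",a);e2,d2=ray("side",b)
    t=np.linalg.lstsq(np.c_[d1,-d2],e2-e1,rcond=None)[0];p,q=e1+d1*t[0],e2+d2*t[1];return (p+q)/2,np.linalg.norm(p-q)
def proj(n,X):
    c=robot.get_calibration(n);q=R.from_rotvec(c["orientation"]).as_matrix().T@(np.array(X)-c["eye"]);u=c["camera_matrix"]@q;return u[:2]/u[2]
E
python3 - <<'E'
from h import *
t=cv2.imread("pics/top0.png");s=cv2.imread("pics/side0.png")
f=lambda im,x,y,w,h,k:cv2.resize(im[y:y+h,x:x+w],None,fx=k,fy=k,interpolation=cv2.INTER_CUBIC)
a=f(t,155,180,75,50,5.2);b=f(t,270,145,75,90,5.2)[:330];c=f(s,215,185,70,85,5.2)
d=f(s,225,125,75,80,5.2)
W=390
p=lambda im,h:cv2.copyMakeBorder(im[:h,:W],0,h-min(h,im.shape[0]),0,W-min(W,im.shape[1]),0)
top=np.hstack([p(a,260),p(d[0:],260)]);bot=np.hstack([p(c,330),p(b,330)])
cv2.imwrite("pics/crop1.png",np.clip(np.vstack([top,bot]).astype(float)*1.5,0,255).astype(np.uint8))
E
```

```text
(no output)
```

View pics/crop1.png

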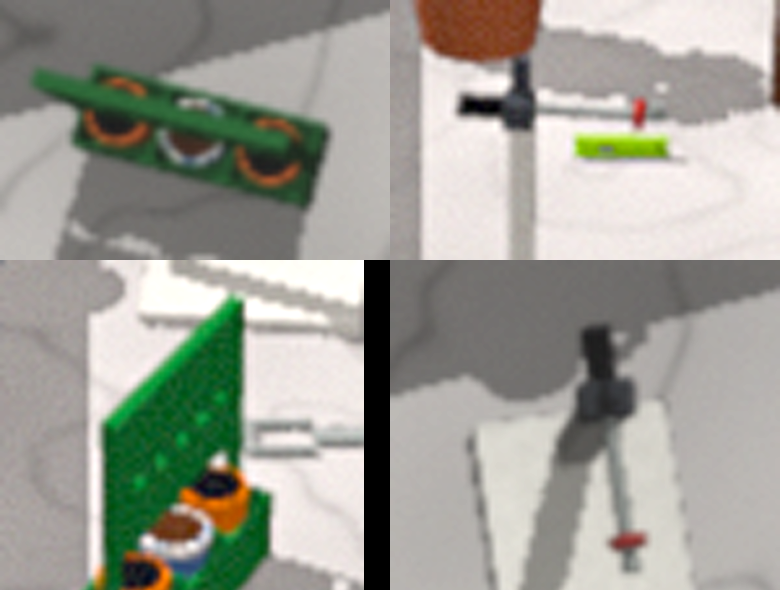

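The tray at (190,205) holds the pots. The stone pot, with its white rim, is in the middle cell in both views, so **hole 3** is the one. The peg tip is near top px (316,203) and side px (277,147), with the red keeper beside it. Now triangulating.

```bash
python3 - <<'E'
from h import *
T=lambda x,y:(155+x/5.2-.4,180+y/5.2-.4)
S=lambda x,y:(215+x/5.2-.4,185+(y-260)/5.2-.4)
# panel top ends (mid thickness)
A=tri(T(37,78),S(108,428));B=tri(T(287,140),S(238,300));print("left/right end",A,B,np.linalg.norm(A[0]-B[0]))
d=B[0]-A[0];print("panel dir deg",np.degrees(np.arctan2(d[1],d[0])))
for e in((162.3,195),(210.2,206.8)):print("z=.165",plane("top",(e[0]-.4,e[1]-.4),.165))
# red keeper, by mask
def red(im,box):
    x,y,w,h=box;c=cv2.cvtColor(im[y:y+h,x:x+w],cv2.COLOR_BGR2HSV)
    m=(((c[...,0]<8)|(c[...,0]>172))&(c[...,1]>120)).astype(np.uint8);v,u=np.nonzero(m);print(len(u),u.min()+x,u.max()+x,v.min()+y,v.max()+y);return u.mean()+x,v.mean()+y
t=cv2.imread("pics/top0.png");s=cv2.imread("pics/side0.png")
kt=red(t,(308,190,18,16));ks=red(s,(268,138,9,14));print("keeper",kt,ks,tri(kt,ks))
D=lambda x,y:(225+(x-390)/5.2-.4,125+y/5.2-.4)
E_=lambda x,y:(270+(x-390)/5.2-.4,145+(y-260)/5.2-.4)
tip=tri(E_(632,566),D(661,112));print("tip",tip)
cl=tri(E_(614,420),D(537,105));print("peg root",cl)
# base plate corners at z=.01
m=cv2.inRange(cv2.GaussianBlur(t,(3,3),0)[150:235,275:340],(150,150,150),(255,255,255))
n=R.from_rotvec(robot.sense()["ee_rot"]).as_matrix();print(n)
E
```

```text
left/right end (array([0.5251, 0.2522, 0.1597]), np.float64(0.002225470881742883)) (array([0.4867, 0.1153, 0.1603]), np.float64(0.00032159752713501204)) 0.14222779227950383
panel dir deg -105.68798661646457
z=.165 [0.5233 0.2502 0.165 ]
z=.165 [0.4867 0.1147 0.165 ]
9 313 317 198 199
9 272 273 144 148
keeper (np.float64(315.22222222222223), np.float64(198.55555555555554)) (np.float64(272.44444444444446), np.float64(145.77777777777777)) (array([ 0.5023, -0.1816,  0.1688]), np.float64(0.0012843229386832998))
tip (array([ 0.4883, -0.1837,  0.168 ]), np.float64(0.0007341732776053525))
peg root (array([ 0.5689, -0.1775,  0.1672]), np.float64(0.0015458852215517805))
[[-0.9554 -0.2952 -0.0007]
 [-0.2952  0.9554  0.0018]
 [ 0.0001  0.0019 -1.    ]]
```

```bash
cat >> h.py <<'E'
def plan(pos,yaw,n):
    """rows from the present pose to pos (m), tool-y at yaw (deg)"""
    s=robot.sense();M=R.from_rotvec(s["ee_rot"]).as_matrix();y0=np.degrees(np.arctan2(M[1,1],M[0,1]))
    tw=-((yaw-y0+180)%360-180);d=(np.array(pos)-s["ee_pos"])*1000/n;p=M
    for i in range(n):
        print(np.round(p.T@d,1),round(tw/n,2));p=p@R.from_euler('z',tw/n,degrees=True).as_matrix()
E
python3 - <<'E'
from h import *
plan((.5055,.183,.25),164.7,20)
# stand from base-plate corners
c=[plane("top",p,.01) for p in((285.4,178.3),(322.1,171.9),(328,220),(291,223.5))]
for i in range(4):
    d=c[(i+1)%4]-c[i];print(c[i],np.linalg.norm(d),np.degrees(np.arctan2(d[1],d[0])))
print(np.mean(c,0))
E
```

```text
[-26.8  32.5  -1. ] -2.88
[-28.4  31.1  -1. ] -2.88
[-30.   29.7  -1. ] -2.88
[-31.4  28.1  -1. ] -2.88
[-32.8  26.5  -1. ] -2.88
[-34.1  24.8  -1. ] -2.88
[-35.3  23.1  -1. ] -2.88
[-36.4  21.3  -1. ] -2.88
[-37.4  19.4  -1. ] -2.88
[-38.3  17.5  -1. ] -2.88
[-39.2  15.6  -1. ] -2.88
[-39.9  13.6  -1. ] -2.88
[-40.5  11.6  -1. ] -2.88
[-41.1   9.5  -1. ] -2.88
[-41.5   7.5  -1. ] -2.88
[-41.8   5.4  -1. ] -2.88
[-42.    3.3  -1. ] -2.88
[-42.1   1.1  -1. ] -2.88
[-42.1  -1.   -1. ] -2.88
[-42.   -3.1  -1. ] -2.88
[ 0.5883 -0.1105  0.01  ] 0.12013342478051552 -81.31577438573825
[ 0.6064 -0.2293  0.01  ] 0.15556950894437074 -175.7054843295573
[ 0.4513 -0.2409  0.01  ] 0.11765903279474922 94.13182758115991
[ 0.4428 -0.1236  0.01  ] 0.14605583805932507 5.127156732003289
[ 0.5222 -0.1761  0.01  ]
```

Request:
drive_tool(
  hand=[87,87,87,87,87],
  slide=[
    [-27,32.5,-1],
    [-28.5,31,-1],
    [-30,29.5,-1],
    [-31.5,28,-1],
    [-33,26.5,-1],
  ],
  twist=[-2.9,-2.9,-2.9,-2.9,-2.9],
)

```text
time_s: 0.6
ee_pos: [0.2654, -0.4006, 0.2352]
ee_rot: [0.86, -3.021, -0.001]
contact_force: [1.4, -0.6, 0.2]
finger_gap: 0.0871
grasp_force: 0.0
```

Request:
drive_tool(
  hand=[87,87,87,87,87],
  slide=[
    [-34,25,-1],
    [-35.5,23,-1],
    [-36.5,21.5,-1],
    [-37.5,19.5,-1],
    [-38.5,17.5,-1],
  ],
  twist=[-2.9,-2.9,-2.9,-2.9,-2.9],
)

```text
time_s: 1.1
ee_pos: [0.3451, -0.2048, 0.2405]
ee_rot: [-1.235, 2.889, 0.0]
contact_force: [0.9, -0.2, -0.3]
finger_gap: 0.0868
grasp_force: 0.0
```

Request:
drive_tool(
  hand=[87,87,87,87,87],
  slide=[
    [-39,15.5,-1],
    [-40,13.5,-1],
    [-40.5,11.5,-1],
    [-41,9.5,-1],
    [-41.5,7.5,-1],
  ],
  twist=[-2.9,-2.9,-2.9,-2.9,-2.9],
)

```text
time_s: 1.6
ee_pos: [0.4245, -0.0097, 0.2455]
ee_rot: [-1.59, 2.709, 0.0]
contact_force: [1.0, -1.8, -0.4]
finger_gap: 0.0872
grasp_force: 0.0
```

```bash
python3 - <<'E'
from h import *
plan((.5055,.183,.25),164.7,5)
E
```

```text
[-41.5   4.6  -0.9] -2.77
[-41.7   2.6  -0.9] -2.77
[-41.8   0.6  -0.9] -2.77
[-41.8  -1.4  -0.9] -2.77
[-41.7  -3.5  -0.9] -2.77
```

Request:
drive_tool(
  hand=[87,87,87,87,87],
  slide=[
    [-41.5,4.5,-1],
    [-41.5,2.5,-1],
    [-42,0.5,-1],
    [-42,-1.5,-1],
    [-41.5,-3.5,-1],
  ],
  twist=[-2.8,-2.8,-2.8,-2.8,-2.7],
)

```text
time_s: 2.1
ee_pos: [0.5063, 0.1825, 0.2502]
ee_rot: [1.906, -2.497, -0.0]
contact_force: [0.4, -0.1, -0.2]
finger_gap: 0.0873
grasp_force: 0.0
```

```bash
python3 - <<'E'
from h import *
plan((.5055,.183,.147),164.7,5)
for n in("top","side"):
    im=robot.read_camera(n);cv2.imwrite(f"pics/{n}1.png",im)
t=cv2.imread("pics/top1.png")[120:320,90:340];s=cv2.imread("pics/side1.png")[110:310,150:400]
cv2.imwrite("pics/c2.png",np.clip(1.4*cv2.resize(np.hstack([t,s]),None,fx=1.6,fy=1.6).astype(float),0,255))
E
```

```text
[-0.1  0.2 20.6] 0.0
[-0.1  0.2 20.6] 0.0
[-0.1  0.2 20.6] 0.0
[-0.1  0.2 20.6] 0.0
[-0.1  0.2 20.6] 0.0[ WARN:0@1.079] global loadsave.cpp:1063 imwrite_ Unsupported depth image for selected encoder is fallbacked to CV_8U.
```

View pics/c2.png

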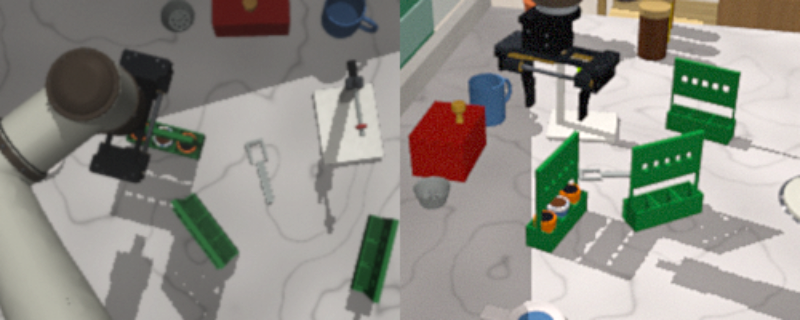

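The gripper straddles the pot tray: in the side crop the fingers are at (530,95) and (588,105), over the panel at (558,165). Descending and closing.

Request:
drive_tool(
  hand=[87,87,87,87,87],
  slide=[
    [0,0,21],
    [0,0,21],
    [0,0,21],
    [0,0,20],
    [0,0,20],
  ],
  twist=[0,0,0,0,0],
)

```text
time_s: 2.7
ee_pos: [0.5056, 0.1801, 0.1465]
ee_rot: [1.902, -2.499, -0.0]
contact_force: [0.1, -1.0, -0.2]
finger_gap: 0.0871
grasp_force: 0.0
```

Request:
drive_tool(
  hand=[40,30,20,15,8],
  slide=[
    [0,0,0],
    [0,0,0],
    [0,0,0],
    [0,0,0],
    [0,0,0],
  ],
  twist=[0,0,0,0,0],
)

```text
time_s: 3.2
ee_pos: [0.5066, 0.1811, 0.1485]
ee_rot: [-1.902, 2.498, -0.0]
contact_force: [0.2, -0.3, 0.1]
finger_gap: 0.0549
grasp_force: 0.0
```

Request:
drive_tool(
  hand=[6,4,2,0,0],
  slide=[
    [0,0,0],
    [0,0,0],
    [0,0,0],
    [0,0,0],
    [0,0,0],
  ],
  twist=[0,0,0,0,0],
)

```text
time_s: 3.7
ee_pos: [0.5062, 0.1809, 0.1475]
ee_rot: [1.903, -2.499, -0.0]
contact_force: [-0.8, 0.2, -0.7]
finger_gap: 0.0149
grasp_force: 0.0
```

Request:
drive_tool(
  hand=[0,0,0,0,0],
  slide=[
    [0,0,0],
    [0,0,0],
    [0,0,0],
    [0,0,0],
    [0,0,0],
  ],
  twist=[0,0,0,0,0],
)

```text
time_s: 4.2
ee_pos: [0.5063, 0.1809, 0.1475]
ee_rot: [-1.903, 2.499, -0.0]
contact_force: [-0.1, 0.2, -0.5]
finger_gap: 0.0099
grasp_force: 30.0
```

Request:
drive_tool(
  hand=[0,0,0,0,0],
  slide=[
    [0,0,-4],
    [0,0,-10],
    [0,0,-14],
    [0,0,-16],
    [0,0,-16],
  ],
  twist=[0,0,0,0,0],
)

```text
time_s: 4.7
ee_pos: [0.5058, 0.1807, 0.2082]
ee_rot: [1.902, -2.499, -0.001]
contact_force: [0.3, 1.0, -3.3]
finger_gap: 0.0098
grasp_force: 30.0
```

Request:
drive_tool(
  hand=[0,0,0,0,0],
  slide=[
    [0,0,-10],
    [0,0,-4],
    [0,0,0],
    [0,0,0],
    [0,0,0],
  ],
  twist=[0,0,0,0,0],
)

```text
time_s: 5.2
ee_pos: [0.5057, 0.1806, 0.2206]
ee_rot: [1.902, -2.498, -0.001]
contact_force: [0.8, -0.1, -4.1]
finger_gap: 0.0097
grasp_force: 30.0
```

```bash
python3 - <<'E'
from h import *
t=cv2.imread("pics/top0.png");h=cv2.cvtColor(t,cv2.COLOR_BGR2HSV)
m=cv2.inRange(h,(50,100,30),(80,255,255));m[:100]=0;m[:,420:]=0
for c in cv2.findContours(m,cv2.RETR_EXTERNAL,cv2.CHAIN_APPROX_SIMPLE)[0]:
    if cv2.contourArea(c)>60:
        p=cv2.boxPoints(cv2.minAreaRect(c));print([plane("top",q,0.16)[:2].round(3) for q in p])
plan((.437,-.188,.25),185,10)
E
```

```text
[array([ 0.214, -0.152]), array([ 0.349, -0.192]), array([ 0.336, -0.239]), array([ 0.202, -0.198])]
[array([0.373, 0.155]), array([0.399, 0.12 ]), array([0.286, 0.036]), array([0.261, 0.071])]
[array([0.517, 0.254]), array([0.537, 0.248]), array([0.496, 0.111]), array([0.476, 0.117])]
[37.4 -3.2 -2.9] -2.04
[37.5 -1.8 -2.9] -2.04
[37.5 -0.5 -2.9] -2.04
[37.5  0.8 -2.9] -2.04
[37.4  2.2 -2.9] -2.04
[37.3  3.5 -2.9] -2.04
[37.2  4.8 -2.9] -2.04
[37.   6.1 -2.9] -2.04
[36.8  7.5 -2.9] -2.04
[36.5  8.8 -2.9] -2.04
```

Request:
drive_tool(
  hand=[0,0,0,0,0],
  slide=[
    [10,-1,-2],
    [20,-2,-3],
    [30,-1.5,-3],
    [30,-1,-3],
    [30,0,-3],
  ],
  twist=[-1.4,-1.4,-1.4,-1.4,-1.4],
)

```text
time_s: 5.7
ee_pos: [0.486, 0.0612, 0.235]
ee_rot: [2.053, -2.376, -0.001]
contact_force: [0.2, 1.1, -3.9]
finger_gap: 0.0097
grasp_force: 30.0
```

Request:
drive_tool(
  hand=[0,0,0,0,0],
  slide=[
    [30,0.5,-3],
    [30,1,-3],
    [30,2,-3],
    [30,3,-2],
    [30,3,-2],
  ],
  twist=[-1.4,-1.4,-1.4,-1.4,-1.4],
)

```text
time_s: 6.2
ee_pos: [0.4617, -0.0872, 0.2482]
ee_rot: [2.195, -2.247, -0.001]
contact_force: [0.3, 1.0, -4.3]
finger_gap: 0.0095
grasp_force: 30.0
```

Request:
drive_tool(
  hand=[0,0,0,0,0],
  slide=[
    [30,4,0],
    [30,5,0],
    [20,4.5,0],
    [10,3,0],
    [0,2.5,0],
  ],
  twist=[-1.4,-1.4,-1.4,-1.2,-1],
)

```text
time_s: 6.7
ee_pos: [0.4431, -0.1775, 0.2479]
ee_rot: [2.314, -2.124, -0.002]
contact_force: [-1.5, 0.8, -3.2]
finger_gap: 0.0098
grasp_force: 30.0
```

```bash
python3 - <<'E'
from h import *
plan((.437,-.188,.1975),185,5)
for n in("top","side"):
    im=robot.read_camera(n);cv2.imwrite(f"pics/{n}2.png",im)
t=cv2.imread("pics/top2.png")[140:260,250:370];s=cv2.imread("pics/side2.png")[80:230,200:350]
f=lambda a:np.clip(1.4*cv2.resize(a,(400,400),interpolation=2).astype(float),0,255).astype(np.uint8)
cv2.imwrite("pics/c3.png",np.hstack([f(t),f(s)]))
E
```

```text
[ 2.   1.4 10.1] -0.02
[ 2.   1.4 10.1] -0.02
[ 2.   1.4 10.1] -0.02
[ 2.   1.4 10.1] -0.02
[ 2.   1.4 10.1] -0.02
```

View pics/c3.png

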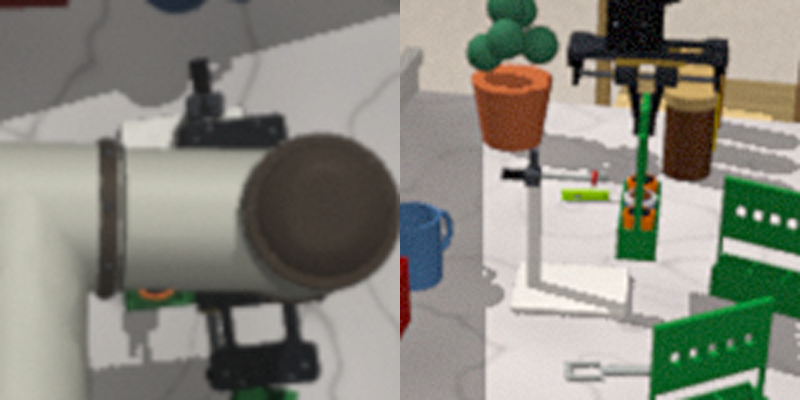

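The tray is held with the pots inside. In the side view the panel is edge-on at crop (645,95–180), ahead of the peg tip at (612,178). Next I refine the lateral numbers from the first top picture by intensity profiles.

```bash
python3 - <<'E'
from h import *
from scipy.ndimage import map_coordinates as mc
t=cv2.imread("pics/top0.png").astype(float)
a,b=np.array((162,194.7)),np.array((210,206.5));u=(b-a)/np.linalg.norm(b-a);n=np.array((-u[1],u[0]))
def prof(P,ch=None):
    q=[mc(t[...,k],[P[:,1],P[:,0]],order=1) for k in range(3)];return np.array(q).T
s=np.arange(-5,55.1,.5)
# strip centre across, at 4 places
for k in(8,18,28,38):
    w=np.arange(-5,5.1,.5);p=prof(a+u*k+n*w[:,None]);g=p[:,1]-p[:,2];print(k,g.astype(int))
p=prof(a+u*s[:,None]);g=p[:,1]-p[:,2];print("along",[(x,int(v)) for x,v in zip(s,g) if x<4 or x>45])
for v in(183,187,191,194,198.5,202,204):   # across the peg, rows
    x=np.arange(309,321,1.);p=prof(np.c_[x,np.full(len(x),v)]);print(v,p.mean(1).astype(int),(p[:,2]-p[:,1]).astype(int))
E
```

```text
8 [ 0  0  0  0  2  8 17 25 31 36 37 37 34 30 23 16 12  8  5  3  2]
18 [ 16  10   0 -20 -36 -30 -20   1  22  30  37  36  35  30  24  19  13   9
   4   1   0]
28 [ 12  18  15  12   6   1   7  14  23  33  36  37  35  32  28  23  15   6
   0  -6 -10]
38 [13 17 20 21 21 23 27 31 35 37 39 38 37 33 27 21 15 10  9  8 10]
along [(np.float64(-5.0), -1), (np.float64(-4.5), -1), (np.float64(-4.0), -1), (np.float64(-3.5), -1), (np.float64(-3.0), 0), (np.float64(-2.5), 1), (np.float64(-2.0), 4), (np.float64(-1.5), 12), (np.float64(-1.0), 21), (np.float64(-0.5), 28), (np.float64(0.0), 35), (np.float64(0.5), 36), (np.float64(1.0), 37), (np.float64(1.5), 38), (np.float64(2.0), 38), (np.float64(2.5), 37), (np.float64(3.0), 37), (np.float64(3.5), 37), (np.float64(45.5), 34), (np.float64(46.0), 34), (np.float64(46.5), 35), (np.float64(47.0), 36), (np.float64(47.5), 37), (np.float64(48.0), 35), (np.float64(48.5), 31), (np.float64(49.0), 24), (np.float64(49.5), 16), (np.float64(50.0), 7), (np.float64(50.5), 0), (np.float64(51.0), 0), (np.float64(51.5), 1), (np.float64(52.0), 7), (np.float64(52.5), 13), (np.float64(53.0), 17), (np.float64(53.5), 21), (np.float64(54.0), 22), (np.float64(54.5), 24), (np.float64(55.0), 20)]
183 [106 128 116  86  94 116 138 140 140 138 139 140] [ 2  2  1 -1 -3 -2  1  1  2  1  1  1]
187 [138 138 125  98  87  98 118 137 140 141 140 139] [ 1  1  1 -1 -3 -3  0  1  2  2  1  1]
191 [143 142 138 118  89  91  99 118 136 138 140 140] [ 2  2  2  2 -1 -3 -2  0  1  1  1  2]
194 [142 141 141 133 110  88 100 122 139 141 141 142] [ 2  2  2  1  0 -2 -2 -1  2  2  1  2]
198.5 [143 142 126  94  66  55  56  58  59  75 112 137] [ 1  2  4 14 32 48 53 52 47 33 13  2]
202 [143 142 144 142 137 112  78  89 107 130 142 142] [ 1  2  1  1  2  0 -2 -2 -1  1  1  1]
204 [144 144 142 142 140 114  83  90  98 124 140 142] [ 1  1  2  2  2  0 -1 -2 -1  0  1  2]
```

```bash
python3 - <<'E'
from h import *
a,b=np.array((162,194.7)),np.array((210,206.5));u=(b-a)/np.linalg.norm(b-a);n=np.array((-u[1],u[0]))
C=plane("top",a+u*24.15+n*.3,.165);e0=plane("top",a-u*1.1+n*.3,.165);e1=plane("top",a+u*49.4+n*.3,.165)
d=e1-e0;print("panel centre",C,np.linalg.norm(d),np.degrees(np.arctan2(d[1],d[0]))+90)
P=np.array([(312.5,183),(313.08,187),(313.95,191),(314.2,194),(315.43,198.5),(316.6,202),(316.8,204)])
Q=np.array([plane("top",p,.171) for p in P]);k=np.polyfit(Q[:,0],Q[:,1],1);print("peg yaw",np.degrees(np.arctan(k[0])),np.polyval(k,[.437,.5]))
s=robot.sense();T=s["ee_pos"];M=R.from_rotvec(s["ee_rot"]).as_matrix();print(T,np.degrees(np.arctan2(M[1,1],M[0,1])))
# grasp: hole3 offset along tool x (tool x at grasp, yaw 164.6)
Mx=R.from_rotvec((1.903,-2.499,0)).as_matrix()[:,0];off=(C-np.array((.5061,.1808,.165)))@Mx;print("hole3 off along tool x",off)
H=T+M[:,0]*off;dv=np.array((np.cos(np.arctan(k[0])),np.sin(np.arctan(k[0]))));nn=np.array((-dv[1],dv[0]))
print("hole",H,"lateral miss (left+)",(H[:2]-(.5,np.polyval(k,.5)))@nn,"toolx.nn",M[:2,0]@nn)
print("along to seat0 (.4975)",(np.array((.4975,np.polyval(k,.4975)))-H[:2])@dv)
E
```

```text
panel centre [0.5042 0.1836 0.165 ] 0.14367989632054945 -15.079066183206862
peg yaw 9.516679644781652 [-0.1932 -0.1826]
[ 0.443  -0.1763  0.2481] -175.05682461813888
hole3 off along tool x -0.0021770586620799342
hole [ 0.4428 -0.1741  0.2481] lateral miss (left+) 0.01785045658018723 toolx.nn -0.9968156505554676
along to seat0 (.4975) 0.05242119082390504
```

```bash
python3 - <<'E'
from h import *
t=cv2.imread("pics/top0.png").astype(float).mean(2);s=cv2.imread("pics/side0.png").astype(float)
for v in range(178,226,4): print(v,t[v,282:300].astype(int),'|',t[v,318:334].astype(int))
print("front");
for u in range(292,332,5): print(u,t[214:230,u].astype(int))
print("side peg")
for u in range(250,282,3): print(u,s.mean(2)[138:156,u].astype(int))
E
```

```text
178 [119 120 117 107 113 140 141 140 141 141 143 144 143 143 143 142 141 141] | [140 140 139 139 140 126 111 116 117 117 118 118 118 119 118 120]
182 [119 119 112  95 106 136 143 144 142 143 143 143 142 141 141 141 141 140] | [138 137 138 139 138 135 125 119 118 119 118 119 118 119 120 120]
186 [117 119 115 101  77 109 141 143 144 143 144 144 143 143 142 143 143 139] | [142 142 142 139 138 137 125 112 118 119 119 120 119 120 119 119]
190 [118 117 118 116 103  96 125 144 146 146 146 145 143 143 143 142 133 114] | [139 139 139 139 139 139 138 131 120 120 120 122 120 120 121 122]
194 [117 117 117 117 111  91 107 143 144 145 146 146 146 143 142 123  96  91] | [141 141 142 140 139 139 137 132 125 121 120 121 120 121 121 121]
198 [117 118 117 118 116 103  88 116 144 145 145 146 147 146 133 107  93  91] | [ 77 112 137 139 140 141 142 139 122 108 119 120 120 122 122 121]
202 [119 118 118 119 118 116 101 110 141 148 146 146 144 131 109  94  92  92] | [130 142 142 142 142 142 140 140 138 132 122 121 121 121 121 121]
206 [118 120 118 119 120 118 105  85 112 144 145 145 143 123  97  92  93  94] 
[... 1368 characters left out ...]
56 [108 110 110 109 123 149 151 123  90 143 165 163 161 160 163 162 161 158]
259 [108 110 112 111 107 140 158 136  95 124 157 164 163 161 164 163 160 157]
262 [111 108 108 110 103 118 146 140 102 119 155 164 152 112  74  67  67 111]
265 [107 109 106 106 102 104 148 147 109 107 149 165 150 114  73  76  77  98]
268 [110 108 106 105 105 141 162 150 118 104 146 162 152 116  76  63  65  94]
271 [107 109 106 106 105 100 103 115 105  83 114 137 136 112  78  70  62  97]
274 [105 104 105 101 102 102  96  88  87  84 123 151 150 125  79  68  64 100]
277 [103 103 107 138 134 102 110 104  83  82 125 154 149 120  83  69  58  95]
280 [103 106 102 107 102 103 106 100 103 100 116 143 153 150 151 158 158 130]
```

```bash
python3 - <<'E'
from h import *
v=np.arange(178,214,4.)
L=[286.5,286.6,287.5,288,288.5,289.3,289.5,290.3,290.6];Rr=[322.7,323.5,323.6,325.1,325.2,325.6,327.2,327,327.8]
for n,x in(("L",L),("R",Rr)):
    Q=np.array([plane("top",p,.01) for p in zip(x,v)]);k=np.polyfit(Q[:,0],Q[:,1],1);print(n,np.degrees(np.arctan(k[0])),np.polyval(k,[.437,.5]))
Q=np.array([plane("top",p,.01) for p in zip(range(302,330,5),(220.9,220,219.5,218.8,218,217.6))]);k=np.polyfit(Q[:,1],Q[:,0],1);print("F",-np.degrees(np.arctan(k[0])),np.polyval(k,-.18))
# keeper/tip lateral at z .171
for p in((315.43,198.5),(316.6,202),(316.8,204)):print(plane("top",p,.171))
E
```

```text
L 5.818649109350131 [-0.1291 -0.1227]
R 6.421227120033114 [-0.2472 -0.2401]
F 6.273544586458946 0.452963446538154
[ 0.5016 -0.182   0.171 ]
[ 0.4917 -0.1848  0.171 ]
[ 0.486  -0.1851  0.171 ]
```

```bash
python3 - <<'E'
from h import *
yw=np.radians(6.2);dv=np.array((np.cos(yw),np.sin(yw),0));nn=np.array((-dv[1],dv[0],0));S=np.array((.4977,-.1827,0))
for p in((256,144.6),(259,145),(262,145.5),(265,145.6),(268,145.4),(272.4,145.9)):
    e,d=ray("side",p);t=((S-e)@nn)/(d@nn);q=e+d*t;print("peg z",q,"stand x",(q-S)@dv)
s=cv2.imread("pics/side2.png").astype(float);g=s[...,1]-s[...,2]
H=np.array((.4428,-.1741,.2656));n2=np.array((np.sin(np.radians(175.06))*-1*-1,0,0))
y=np.radians(184.94);ty=np.array((np.cos(y),np.sin(y),0));tx=np.array((ty[1],-ty[0],0));
ends=[H+tx*k for k in(-.072,.072)];print(ends,[proj("side",e) for e in ends],proj("side",ends[0]-[0,0,.165]))
print(g[108:125,286:300].astype(int));print(g[168:184,283:300:2].astype(int))
T=S-.045*dv-.0022*nn;print(T);plan((T[0],T[1],.1985),186.2,5)
E
```

```text
peg z [ 0.5586 -0.1761  0.1698] stand x 0.06121687949999509
peg z [ 0.5484 -0.1772  0.1689] stand x 0.05100632789851806
peg z [ 0.5383 -0.1783  0.1676] stand x 0.0407913383951668
peg z [ 0.5281 -0.1794  0.1678] stand x 0.03061120867755652
peg z [ 0.5181 -0.1805  0.1691] stand x 0.020470454896504942
peg z [ 0.5032 -0.1821  0.1681] stand x 0.005537229348547671
[array([ 0.449 , -0.2458,  0.2656]), array([ 0.4366, -0.1024,  0.2656])] [array([292.3427, 113.3421]), array([290.1446, 130.082 ])] [289.909  157.2531]
[[ -1   1   2  -8  -1   3   0   3  -2  -1   1   2   8   1]
 [  0  -3  -5 -11  -8  -6  -7  -5  -5  -4   4   2   2  -2]
 [  2  -2  -4 -14 -13 -16 -16 -15 -14 -10   0   4  -1   1]
 [  0  11   4 -12 -17 -20 -14 -17 -15 -12  -2   1   4  -6]
 [ -5  -3  -4 -12 -16 -16 -17 -18 -19 -12  -3   5   1 -12]
 [ -5  -4  -5 -13 -20 -18 -19 -19 -20 -14  -1  -8  -6 -20]
 [  1   0  -5 -16 -16   3  15   0 -10 -13  -3   0  -5 -20]
 [ -9  -1  -4   0  -5  47  73  39   3  -7  -3   0  -8 -18]
 [ -9  -2  -2  -2   2  65 108  57  11   5  -3  -7 -13 -20]
 [-14  -2   7  -2   9  49  93  62  16   8   4 -10 -19 -2
[... 338 characters left out ...]
4  -3  -6  -6  -7]
 [ -4  -4  -4  15  53  66  67  27   3  -6  -4  -4  -8 -11]]
[[60 63 54 63 62 56 52 -3 -5]
 [58 49 59 52 57 55 37 -2 -5]
 [56 56 55 45 53 52 40 -4 -3]
 [59 57 64 57 45 61 37 -5 -4]
 [62 53 56 50 59 62 31 -7 -6]
 [59 64 55 51 55 50 25 -7 -7]
 [61 56 51 54 59 60 21 -6 -7]
 [62 58 61 59 54 55 25 -7 -7]
 [38 42 52 61 58 55 28 -6 -6]
 [ 6 11 20 25 28 29 23 -6 -5]
 [-7 -2 -2 -3 -3 -5 -3 -7 -5]
 [-7 -5 -6 -6 -5 -6 -6 -5 -5]
 [-6 -6 -4 -6 -5 -4 -5 -7 -4]
 [-3 -3 -5 -5 -6 -5 -4 -4 -5]
 [-4 -7 -7 -5 -4 -6 -4 -5 -5]
 [-3 -2 -5 -6 -6 -4 -7 -6 -4]]
[ 0.4532 -0.1897  0.    ]
[ 2.9 -1.8  9.9] -0.25
[ 2.9 -1.8  9.9] -0.25
[ 2.9 -1.8  9.9] -0.25
[ 2.9 -1.8  9.9] -0.25
[ 2.9 -1.8  9.9] -0.25
```

```bash
python3 - <<'E'
from h import *
y=np.radians(184.94);ty=np.array((np.cos(y),np.sin(y),0));tx=np.array((ty[1],-ty[0],0));H=np.array((.4428,-.1741,.1006))
for k in(-.025,.025):print("pred",proj("side",H+ty*k+tx*-.072),proj("side",H+ty*k+tx*.072))
s=cv2.imread("pics/side2.png").astype(float);g=s[...,1]-s[...,2]
for u in(282,285,288,291,294):print(u,g[172:180,u].astype(int))
# pixel->mm vertical at the peg
print(proj("side",(.49,-.183,.17))-proj("side",(.49,-.183,.175)))
# sill-plane check: stand base front corners in side0
for p in((-.045,-.06),(-.045,.06),(.105,.06)):
    yw=np.radians(6.2);print("plate pred",proj("side",np.array((.4977,-.1827,.01))+p[0]*np.array((np.cos(yw),np.sin(yw),0))+p[1]*np.array((-np.sin(yw),np.cos(yw),0))))
s0=cv2.imread("pics/side0.png").astype(int).mean(2)
for u in(245,250,255,260,265,270,275,280,285):print(u,s0[178:200,u].astype(int))
E
```

```text
pred [282.8755 156.8081] [280.0379 176.1175]
pred [296.9606 157.6992] [295.2502 177.1343]
282 [47 61 55 52 43  5 -3 -7]
285 [53 64 56 58 42 11 -2 -5]
288 [58 54 62 64 58 23 -2 -5]
291 [59 55 59 54 58 28 -3 -5]
294 [62 59 59 51 58 31 -3 -6]
[-0.0522  1.3502]
plate pred [285.8918 179.0616]
plate pred [284.5875 195.9618]
plate pred [241.1512 193.3966]
245 [161 164 166 171 169 170 171 171 168 168 170 171 172 171 175 172 171 142
 110 126 150 156]
250 [113 110 110 111 112 112 109 111 108 110 152 175 170 170 171 173 174 147
 112 104 136 145]
255 [157 166 170 171 171 171 170 161 137 115 112 118 156 173 176 176 167 123
  73  49  45  40]
260 [157 165 169 169 169 169 168 171 173 147 117 115 118 128 104  48  28  29
  24  21  24  23]
265 [154 165 170 169 169 169 168 169 171 173 148 117 115 117 135 163 176 179
 149 112 108 137]
270 [155 164 169 170 171 169 170 172 169 170 172 167 140 116 114 120 157 179
 151 117 100 138]
275 [150 151 162 168 169 172 170 170 171 169 172 173 175 149 118 115 117 156
 165 129 106 139]
280 [153 149 159 170 169 170 171 172 171 171 169 172 173 172 149 118 117 119
 123 119 111 109]
285 [156 155 153 149 148 139 138 135 134 136 133 128 119 116 109 106 104 102
 103 105  99 100]
```

Request:
drive_tool(
  hand=[0,0,0,0,0],
  slide=[
    [3,-2,10],
    [3,-2,10],
    [3,-2,10],
    [3,-1.5,10],
    [2.5,-1.5,9.5],
  ],
  twist=[-0.3,-0.3,-0.3,-0.2,-0.1],
)

```text
time_s: 7.3
ee_pos: [0.454, -0.1901, 0.1977]
ee_rot: [2.338, -2.098, -0.002]
contact_force: [-0.9, 0.0, -3.7]
finger_gap: 0.0098
grasp_force: 30.0
```

Request:
drive_tool(
  hand=[0,0,0,0,0],
  slide=[
    [0,0,0],
    [0,0,0],
    [0,0,0],
    [0,0,0],
    [0,0,0],
  ],
  twist=[0,0,0,0,0],
)

```text
time_s: 7.8
ee_pos: [0.4542, -0.19, 0.1995]
ee_rot: [-2.338, 2.098, -0.001]
contact_force: [-0.2, -0.5, -4.3]
finger_gap: 0.0096
grasp_force: 30.0
```

```bash
cat >> h.py <<'E'
yw=np.radians(6.2);dv=np.array((np.cos(yw),np.sin(yw),0));nn=np.array((-dv[1],dv[0],0));SEAT=np.array((.4977,-.1827,0))
def st():
    s=robot.sense();M=R.from_rotvec(s["ee_rot"]).as_matrix();r=s["ee_pos"]-SEAT
    print("stand x %.1f y(hole) %.1f z %.1f"%(r@dv*1e3,r@nn*1e3+2.2,r[2]*1e3),"yaw",np.degrees(np.arctan2(-M[1,1],-M[0,1])).round(2),"F dv,nn,z",s["contact_force"]@dv,s["contact_force"]@nn,s["contact_force"][2],"T",s["torque"])
E
python3 - <<'E'
from h import *
st()
im=robot.read_camera("side");cv2.imwrite("pics/side3.png",im)
cv2.imwrite("pics/c4.png",cv2.resize(im[100:190,240:340],None,fx=7,fy=6,interpolation=2))
st()
E
```

```text
stand x -44.1 y(hole) -0.3 z 199.5 yaw 6.18 F dv,nn,z -0.2581244509838204 -0.5179820388773605 -4.254208976400989 T [-0.0211  0.1175 -0.0258]
stand x -44.1 y(hole) -0.3 z 199.4 yaw 6.18 F dv,nn,z 1.055084133664747 -0.2431943513013052 -3.685594207058453 T [0.0043 0.069  0.0084]
```

View pics/c4.png

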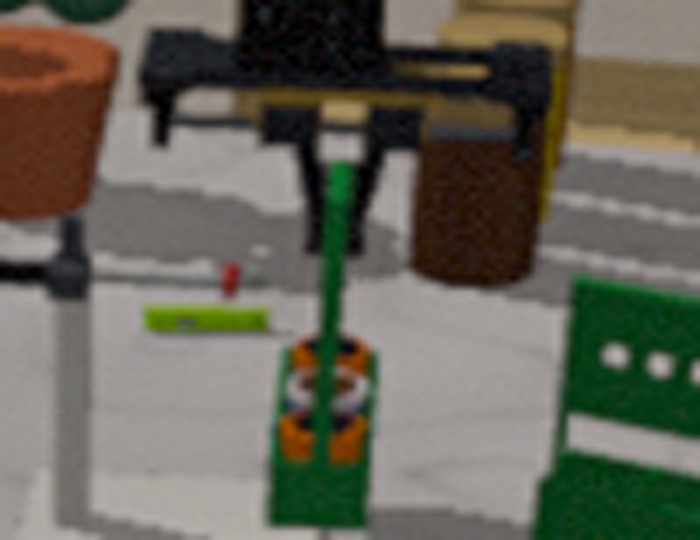

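```bash
python3 - <<'E'
from h import *
s=cv2.imread("pics/side3.png").astype(int).mean(2)
for u in(284,285,286,290,291):print(u,s[134:150,u].astype(int))
T=robot.sense()["ee_pos"]
for k in(-.010,.010):print("tip pred",proj("side",T+dv*k*1.4+nn*.0095-[0,0,.008]))
for u in range(256,280,2):print(u,s[140:152,u].astype(int))
print(proj("side",SEAT+dv*.02+[0,0,.171]),proj("side",SEAT+dv*-.009+[0,0,.171]),proj("side",SEAT+dv*.004+[0,0,.171]))
E
```

```text
284 [ 27  32  40  34  37  35  30  23  65 100 102 105 108 106 105 140]
285 [ 11   6  19   7  13  17  16  28  58  84  87  85  82  74  80 104]
286 [28 27 31 33 35 27 36 37 43 57 55 53 52 42 44 47]
290 [ 19  16  20  22  14  24   5  15  41  84 105 106 131 144 154 158]
291 [  8  17  27  40  43  32  31  31  56  93 101 103 119 146 157 157]
tip pred [291.5556 141.4123]
tip pred [283.1562 140.9822]
256 [113 109 124 148 151 121  90 138 164 163 162 160]
258 [112 105 106 141 157 134  98 138 166 163 162 162]
260 [108 106 106 141 156 139  96 113 151 162 152 138]
262 [110 109 106 120 147 137 100 116 153 163 149 114]
264 [108 105 100 104 145 144 107 117 152 164 151 114]
266 [106 106 102 108 144 149 112 102 141 164 150 114]
268 [107 105 102 140 160 147 116 105 144 162 150 113]
270 [106 106 102 115 130 132 114  95 139 161 147 110]
272 [107 105 104  96  89  85  73  56  67  99 130 117]
274 [103 103 101 101  95  85  86  82 123 147 150 126]
276 [105 132 122 104 114 107  83  78 117 149 150 121]
278 [102 117 114 102 103 101  97  95 133 151 152 134]
[268.1534 144.9047] [276.7265 145.3494] [272.8808 145.1499]
```

Request:
drive_tool(
  hand=[0,0,0,0,0],
  slide=[
    [0,-6,0],
    [0,-6,0],
    [0,-5,0],
    [0,-3,0],
    [0,0,0],
  ],
  twist=[0,0,0,0,0],
)

```text
time_s: 8.35
ee_pos: [0.4745, -0.1877, 0.1989]
ee_rot: [2.338, -2.098, -0.0]
contact_force: [-0.4, 0.3, -4.3]
finger_gap: 0.0098
grasp_force: 30.0
```

Request:
drive_tool(
  hand=[0,0,0,0,0],
  slide=[
    [0,-1,-0.7],
    [0,-1,0],
    [0,-1,0],
    [0,-1,0],
    [0,-1,0],
  ],
  twist=[0,0,0,0,0],
)

```text
time_s: 8.85
ee_pos: [0.4789, -0.1873, 0.1998]
ee_rot: [-2.338, 2.099, -0.0]
contact_force: [-0.8, 0.1, -3.4]
finger_gap: 0.0096
grasp_force: 30.0
```

Request:
drive_tool(
  hand=[0,0,0,0,0],
  slide=[
    [0,-1,0],
    [0,-1,0],
    [0,-1,0],
    [0,0,0],
    [0,0,0],
  ],
  twist=[0,0,0,0,0],
)

```text
time_s: 9.35
ee_pos: [0.4818, -0.187, 0.1997]
ee_rot: [2.338, -2.098, -0.0]
contact_force: [-0.3, -0.1, -4.4]
finger_gap: 0.0097
grasp_force: 30.0
```

```bash
python3 -c "
from h import *
st()"
```

```text
stand x -16.3 y(hole) -0.3 z 199.7 yaw 6.18 F dv,nn,z -0.2706716494176662 -0.07174074546552162 -4.393628204218478 T [0.0322 0.0245 0.0204]
```

Request:
drive_tool(
  hand=[0,0,0,0,0],
  slide=[
    [0,-1,0],
    [0,-1,0],
    [0,-1,0],
    [0,0,0],
    [0,0,0],
  ],
  twist=[0,0,0,0,0],
)

```text
time_s: 9.85
ee_pos: [0.485, -0.1866, 0.1997]
ee_rot: [-2.338, 2.098, -0.0]
contact_force: [0.8, 0.2, -4.6]
finger_gap: 0.0099
grasp_force: 30.0
```

```bash
python3 -c "
from h import *
st()"
```

```text
stand x -13.1 y(hole) -0.3 z 199.7 yaw 6.18 F dv,nn,z 0.8265050635749057 0.13900587198496228 -4.640525041020356 T [0.0534 0.0413 0.046 ]
```

Request:
drive_tool(
  hand=[0,0,0,0,0],
  slide=[
    [0,-1,0],
    [0,-1,0],
    [0,-1,0],
    [0,-1,0],
    [0,0,0],
  ],
  twist=[0,0,0,0,0],
)

```text
time_s: 10.35
ee_pos: [0.489, -0.1862, 0.1997]
ee_rot: [-2.338, 2.098, -0.0]
contact_force: [1.0, -0.1, -4.1]
finger_gap: 0.0095
grasp_force: 30.0
```

Request:
drive_tool(
  hand=[0,0,0,0,0],
  slide=[
    [0,-1,0],
    [0,-1,0],
    [0,-1,0],
    [0,0,0],
    [0,0,0],
  ],
  twist=[0,0,0,0,0],
)

```text
time_s: 10.85
ee_pos: [0.4919, -0.1859, 0.1997]
ee_rot: [-2.338, 2.098, -0.0]
contact_force: [1.0, -0.3, -4.0]
finger_gap: 0.0102
grasp_force: 30.0
```

```bash
python3 -c "
from h import *
st()"
```

```text
stand x -6.1 y(hole) -0.3 z 199.7 yaw 6.18 F dv,nn,z 0.9938383637769608 -0.4089955765107852 -4.017534697513941 T [ 0.0252 -0.0488 -0.0212]
```

Request:
drive_tool(
  hand=[0,0,0,0,0],
  slide=[
    [0,-1,0],
    [0,-1,0],
    [0,-1,0],
    [0,-1,0],
    [0,0,0],
  ],
  twist=[0,0,0,0,0],
)

```text
time_s: 11.35
ee_pos: [0.4956, -0.1855, 0.1997]
ee_rot: [2.338, -2.098, -0.001]
contact_force: [-0.3, 0.6, -3.2]
finger_gap: 0.01
grasp_force: 30.0
```

Request:
drive_tool(
  hand=[0,0,0,0,0],
  slide=[
    [0,-1,0],
    [0,-1,0],
    [0,-1,0],
    [0,-1,0],
    [0,0,0],
  ],
  twist=[0,0,0,0,0],
)

```text
time_s: 11.85
ee_pos: [0.4997, -0.185, 0.1997]
ee_rot: [2.338, -2.098, -0.0]
contact_force: [-3.0, -0.7, -3.3]
finger_gap: 0.0096
grasp_force: 30.0
```

```bash
python3 - <<'E'
from h import *
st()
im=robot.read_camera("side");cv2.imwrite("pics/side4.png",im)
cv2.imwrite("pics/c5.png",cv2.resize(im[100:190,230:330],None,fx=7,fy=6,interpolation=2))
st()
E
```

```text
stand x 1.7 y(hole) -0.3 z 199.7 yaw 6.18 F dv,nn,z -3.0665242118131557 -0.3357159720626422 -3.2960229205326534 T [-0.0037  0.7387  0.0199]
stand x 1.7 y(hole) -0.3 z 199.7 yaw 6.18 F dv,nn,z -2.0824104399030943 0.5148554430793333 -2.991883598481351 T [-0.023   0.6797  0.0616]
```

View pics/c5.png

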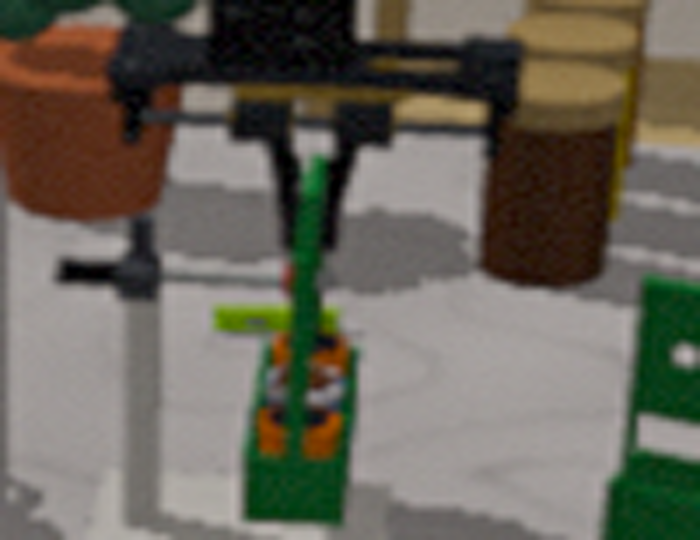

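The peg's tip shows just right of the panel at crop (325,282), and the keeper is on its left at (290,280). The panel is threaded and the keeper is pushed back. Next I push 2 mm further and lower until the peg carries it.

Request:
drive_tool(
  hand=[0,0,0,0,0],
  slide=[
    [0,-1,0],
    [0,-1,0],
    [0,0,1],
    [0,0,1],
    [0,0,0],
  ],
  twist=[0,0,0,0,0],
)

```text
time_s: 12.4
ee_pos: [0.5016, -0.1848, 0.1976]
ee_rot: [2.338, -2.098, -0.0]
contact_force: [-1.5, -1.0, -3.0]
finger_gap: 0.0099
grasp_force: 30.0
```

Request:
drive_tool(
  hand=[0,0,0,0,0],
  slide=[
    [0,0,1],
    [0,0,0.5],
    [0,0,0.5],
    [0,0,0],
    [0,0,0],
  ],
  twist=[0,0,0,0,0],
)

```text
time_s: 12.9
ee_pos: [0.5017, -0.1848, 0.1957]
ee_rot: [2.338, -2.099, -0.0]
contact_force: [-1.6, -0.5, -3.7]
finger_gap: 0.0098
grasp_force: 30.0
```

```bash
python3 -c "
from h import *
st()"
```

```text
stand x 3.7 y(hole) -0.3 z 195.7 yaw 6.17 F dv,nn,z -1.6620454692185245 -0.3606709563804247 -3.656486686930598 T [-0.0727  0.7844  0.0091]
```

Request:
drive_tool(
  hand=[0,0,0,0,0],
  slide=[
    [0,0,0.5],
    [0,0,0.5],
    [0,0,0],
    [0,0,0],
    [0,0,0],
  ],
  twist=[0,0,0,0,0],
)

```text
time_s: 13.4
ee_pos: [0.5017, -0.1848, 0.1947]
ee_rot: [2.338, -2.098, -0.0]
contact_force: [-2.2, 0.7, -3.7]
finger_gap: 0.0094
grasp_force: 30.0
```

Request:
drive_tool(
  hand=[0,0,0,0,0],
  slide=[
    [0,0,0.5],
    [0,0,0.5],
    [0,0,0],
    [0,0,0],
    [0,0,0],
  ],
  twist=[0,0,0,0,0],
)

```text
time_s: 13.9
ee_pos: [0.5017, -0.1848, 0.1937]
ee_rot: [2.338, -2.099, -0.0]
contact_force: [-2.1, 0.3, -3.3]
finger_gap: 0.0096
grasp_force: 30.0
```

Request:
drive_tool(
  hand=[0,0,0,0,0],
  slide=[
    [0,0,0.5],
    [0,0,0],
    [0,0,0],
    [0,0,0],
    [0,0,0],
  ],
  twist=[0,0,0,0,0],
)

```text
time_s: 14.4
ee_pos: [0.5017, -0.1848, 0.1932]
ee_rot: [2.338, -2.099, -0.0]
contact_force: [-1.4, -0.8, -3.1]
finger_gap: 0.0095
grasp_force: 30.0
```

Request:
drive_tool(
  hand=[0,0,0,0,0],
  slide=[
    [0,0,0.5],
    [0,0,0],
    [0,0,0],
    [0,0,0],
    [0,0,0],
  ],
  twist=[0,0,0,0,0],
)

```text
time_s: 14.9
ee_pos: [0.5017, -0.1848, 0.1927]
ee_rot: [2.338, -2.099, -0.0]
contact_force: [-1.5, 0.2, -3.2]
finger_gap: 0.0098
grasp_force: 30.0
```

Request:
drive_tool(
  hand=[0,0,0,0,0],
  slide=[
    [0,0,0.5],
    [0,0,0],
    [0,0,0],
    [0,0,0],
    [0,0,0],
  ],
  twist=[0,0,0,0,0],
)

```text
time_s: 15.4
ee_pos: [0.5017, -0.1848, 0.1922]
ee_rot: [2.338, -2.099, -0.0]
contact_force: [-2.1, -0.1, -3.4]
finger_gap: 0.0098
grasp_force: 30.0
```

Request:
drive_tool(
  hand=[0,0,0,0,0],
  slide=[
    [0,0,0.5],
    [0,0,0],
    [0,0,0],
    [0,0,0],
    [0,0,0],
  ],
  twist=[0,0,0,0,0],
)

```text
time_s: 15.9
ee_pos: [0.5017, -0.1848, 0.1917]
ee_rot: [2.338, -2.098, -0.0]
contact_force: [-2.1, -0.8, -3.4]
finger_gap: 0.0098
grasp_force: 30.0
```

Request:
drive_tool(
  hand=[0,0,0,0,0],
  slide=[
    [0,0,0.5],
    [0,0,0],
    [0,0,0],
    [0,0,0],
    [0,0,0],
  ],
  twist=[0,0,0,0,0],
)

```text
time_s: 16.4
ee_pos: [0.5018, -0.1848, 0.1916]
ee_rot: [-2.338, 2.098, -0.0]
contact_force: [-3.2, 0.0, 0.4]
finger_gap: 0.0096
grasp_force: 30.0
```

Request:
drive_tool(
  hand=[0,0,0,0,0],
  slide=[
    [0,0,0.5],
    [0,0,0],
    [0,0,0],
    [0,0,0],
    [0,0,0],
  ],
  twist=[0,0,0,0,0],
)

```text
time_s: 16.9
ee_pos: [0.5018, -0.1849, 0.1914]
ee_rot: [-2.338, 2.098, -0.001]
contact_force: [-5.0, 0.7, 5.4]
finger_gap: 0.01
grasp_force: 30.0
```

```bash
python3 -c "
from h import *
st()
im=robot.read_camera('side');cv2.imwrite('pics/side5.png',im)
cv2.imwrite('pics/c6.png',cv2.resize(im[115:185,250:310],None,fx=10,fy=8,interpolation=2))"
```

```text
stand x 3.8 y(hole) -0.4 z 191.4 yaw 6.19 F dv,nn,z -4.91881805817442 1.2486700818352983 5.4483124381380446 T [0.4711 1.6534 0.005 ]
```

View pics/c6.png

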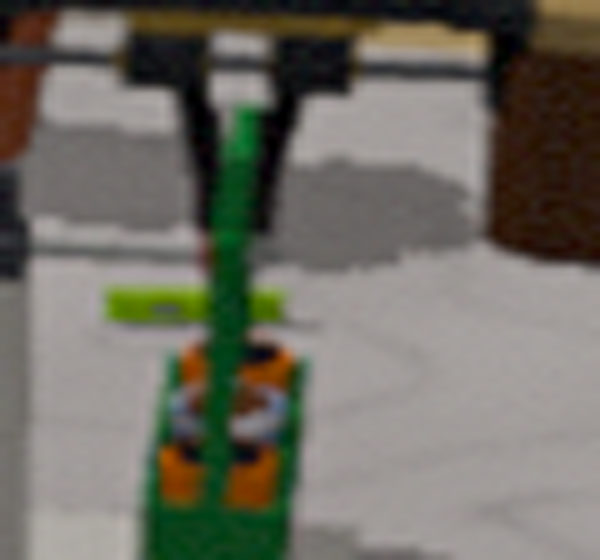

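Request:
drive_tool(
  hand=[0,0,0,0,0],
  slide=[
    [0,0,-0.5],
    [0,0,-0.7],
    [0,-1,0],
    [0,-1,0],
    [0,0,0],
  ],
  twist=[0,0,0,0,0],
)

```text
time_s: 17.45
ee_pos: [0.5031, -0.1847, 0.1915]
ee_rot: [2.337, -2.098, -0.002]
contact_force: [-4.4, -0.0, 1.8]
finger_gap: 0.0096
grasp_force: 30.0
```

Request:
drive_tool(
  hand=[0,0,0,0,0],
  slide=[
    [0,0,0.5],
    [0,0,0],
    [0,0,0],
    [0,0,0],
    [0,0,0],
  ],
  twist=[0,0,0,0,0],
)

```text
time_s: 17.95
ee_pos: [0.5031, -0.1847, 0.1914]
ee_rot: [2.337, -2.098, -0.002]
contact_force: [-5.3, -0.2, 1.8]
finger_gap: 0.01
grasp_force: 30.0
```

Request:
drive_tool(
  hand=[0,0,0,0,0],
  slide=[
    [0,0,0.3],
    [0,0,0],
    [0,0,0],
    [0,0,0],
    [0,0,0],
  ],
  twist=[0,0,0,0,0],
)

```text
time_s: 18.45
ee_pos: [0.5031, -0.1847, 0.1914]
ee_rot: [2.337, -2.098, -0.001]
contact_force: [-5.7, 1.5, 3.8]
finger_gap: 0.0099
grasp_force: 30.0
```

Request:
drive_tool(
  hand=[0,0,0,6,10],
  slide=[
    [0,0,-0.3],
    [0,0,-0.3],
    [0,0,0],
    [0,0,0],
    [0,0,0],
  ],
  twist=[0,0,0,0,0],
)

```text
time_s: 18.95
ee_pos: [0.5031, -0.1847, 0.1914]
ee_rot: [2.337, -2.098, -0.002]
contact_force: [-5.0, -0.6, 1.1]
finger_gap: 0.01
grasp_force: 5.1
```

Request:
drive_tool(
  hand=[12,16,22,30,40],
  slide=[
    [0,0,0],
    [0,0,0],
    [0,0,0],
    [0,0,0],
    [0,0,0],
  ],
  twist=[0,0,0,0,0],
)

```text
time_s: 19.45
ee_pos: [0.5046, -0.1845, 0.192]
ee_rot: [-2.337, 2.097, -0.002]
contact_force: [0.3, 0.2, -0.1]
finger_gap: 0.0303
grasp_force: 0.0
```

Request:
drive_tool(
  hand=[45,45,45,45,45],
  slide=[
    [0,0,0],
    [0,0,0],
    [0,0,0],
    [0,0,0],
    [0,0,0],
  ],
  twist=[0,0,0,0,0],
)

```text
time_s: 19.95
ee_pos: [0.5037, -0.1846, 0.1917]
ee_rot: [-2.338, 2.099, -0.0]
contact_force: [-0.5, 0.6, -1.1]
finger_gap: 0.0449
grasp_force: 0.0
```

```bash
python3 -c "
from h import *
st()
im=robot.read_camera('side');cv2.imwrite('pics/side6.png',im)
cv2.imwrite('pics/c7.png',cv2.resize(im[105:195,240:330],None,fx=7,fy=6.5,interpolation=2))"
```

```text
stand x 5.8 y(hole) -0.4 z 191.7 yaw 6.18 F dv,nn,z -0.4263742622061122 0.6254726809616747 -1.0773200266045964 T [0.049  0.179  0.0086]
```

View pics/c7.png

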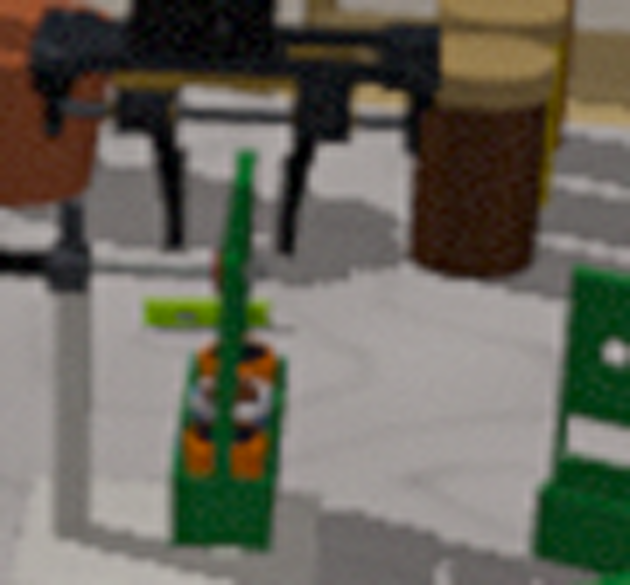

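The tray hangs on its own: panel at crop (240,150–350), keeper at (217,270), all pots in. Retreating upward.

Request:
drive_tool(
  hand=[45,45,45,45,45],
  slide=[
    [0,0,-8],
    [0,0,-15],
    [0,0,-30],
    [0,0,-40],
    [0,0,-30],
  ],
  twist=[0,0,0,0,0],
)

```text
time_s: 20.5
ee_pos: [0.5041, -0.1849, 0.318]
ee_rot: [-2.337, 2.097, -0.005]
contact_force: [1.1, -0.6, 0.3]
finger_gap: 0.0448
grasp_force: 0.0
```

Request:
drive_tool(
  hand=[45,45,45,45,45],
  slide=[
    [0,40,0],
    [0,50,0],
    [0,50,0],
    [0,10,0],
    [0,0,0],
  ],
  twist=[0,0,0,0,0],
)

```text
time_s: 21.0
ee_pos: [0.3535, -0.201, 0.3162]
ee_rot: [-2.336, 2.098, -0.005]
contact_force: [-0.2, -0.2, 0.0]
finger_gap: 0.0452
grasp_force: 0.0
```

Request:
drive_tool(
  hand=[45,45,45,45,45],
  slide=[
    [0,0,0],
    [0,0,0],
    [0,0,0],
    [0,0,0],
    [0,0,0],
  ],
  twist=[0,0,0,0,0],
)

```text
time_s: 21.5
ee_pos: [0.355, -0.2007, 0.3144]
ee_rot: [2.338, -2.098, -0.001]
contact_force: [0.3, 0.3, -0.4]
finger_gap: 0.0449
grasp_force: 0.0
```

```bash
python3 -c "
from h import *
st()
a=robot.read_camera('side');t=robot.read_camera('top');cv2.imwrite('pics/side7.png',a);cv2.imwrite('pics/top7.png',t)
f=lambda im:cv2.resize(im,(390,500),interpolation=2)
cv2.imwrite('pics/c8.png',np.hstack([f(a[115:195,245:307]),np.clip(f(t[145:245,270:348]).astype(float)*1.4,0,255).astype(np.uint8)]))
b=cv2.imread('pics/side6.png').astype(int);print('still diff',np.abs(a[150:190,260:285]-b[150:190,260:285]).mean())"
```

```text
stand x -143.8 y(hole) -0.3 z 314.4 yaw 6.2 F dv,nn,z 0.2862731526924438 0.24649049718797522 -0.42171336719847585 T [ 0.0032  0.0869 -0.0032]
still diff 3.4366666666666665
```

View pics/c8.png

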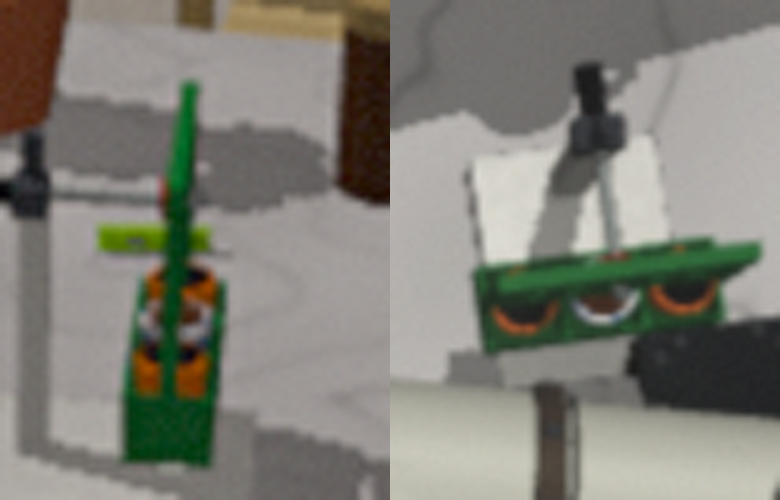

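The peg passes the panel's middle, at (612,257) in the top half. All three pots are in their cells and the panel is upright in the side half, with its top at (188,85) over the tray. Nothing moved between the last two pictures, so I'm handing in.

Request:
drive_tool(
  hand=[45,45,45,45,45],
  slide=[
    [0,0,0],
    [0,0,0],
    [0,0,0],
    [0,0,0],
    [0,0,0],
  ],
  twist=[0,0,0,0,0],
)

```text
time_s: 22.1
ee_pos: [0.3545, -0.2007, 0.3148]
ee_rot: [-2.338, 2.099, -0.0]
contact_force: [-0.6, 0.1, -0.2]
finger_gap: 0.0451
grasp_force: 0.0
```

```bash
python3 -c "
from bench import robot
print(robot.finish_job())"
```

```text
the job is handed in; nothing more can be done
None
```

The tray is hanging by hole 3, level as far as the pictures show, behind the peg's upturned tip with all three pots in their cells; I handed the job in at about 22 s, and no verdict came back.

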